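Pack the soap-refill caddy under the vanity

ROBOT

A 6-joint arm with a two-finger parallel gripper is mounted at the origin on the work surface. World frame = base frame: x ahead of the robot, y to its left, z up, the work surface at z = 0. Lengths are in mm, angles in rad, forces in N, time in s.
With the tool pointing down it reaches from about 300 to 850 mm from the base axis. Payload 4.2 kg.
Tool frame: the origin (TCP) lies between the finger pads; the fingertips stand 14 mm ahead of it and the grasp point (between the pads) lies 5 mm behind it; z points along the fingers, y is the line along which they close (so a half turn about z gives the same grasp; the last joint's range is limited). The gripper opens to 91 mm and grips with 3 to 60 N. Pads are 32 mm wide; open, the fingers measure 118 mm over their backs; the gripper's body (76 mm by 178 mm) begins 60 mm behind the grasp point.
Start: joints at [1.161, 0.32, 1.565, -0, 1.257, -0.02], TCP at [218.506, 531.883, 204.376] pointing down, gripper open.
Joint ranges: [-3.11, 3.11], [-0.84, 2.01], [0.21, 2.61], [-1.34, 4.49], [0.05, 2.63], [-2.56, 2.56]. Speed limits (rad/s): [2.57, 2.57, 3.14, 3.14, 3.14, 3.14].

INTERFACE

Orientations are given as a rotation vector (axis times angle).
In Python, from rig import sensors, eyes, sign_off gives the robot as it stands. The module is installed in compiled form; this text tells all that it offers.
- The arm moves only by the tool arm_command, never from a script. Its argument "steps" is a list of rows, each an object of numbers: "x", "y", "z": the shift along the tool's x, y, z normalised to -1 to 1, where 1 is 150 mm; "spin": the turn about the tool's z normalised to -1 to 1, where 1 is 45 degrees; "jaw": the opening, from 0 (shut) to 1 (fully open). In form: [{"x": .., "y": .., "z": .., "spin": .., "jaw": ..}, ...]. A call has 1 to 20 rows; each row is the pose to reach, as a shift and turn from the pose commanded when the call began, along the tool's axes at that moment; what a row does not reach only later rows make up. A row lasts 1/10 s, in which the tool goes at most 50 mm and 8.59 degrees, less where a joint would pass 70% of its speed; a pose out of reach is approached as far as the arm can. A call with a number of a shift or a turn outside -1 to 1 is refused whole. A call with a gripper value outside its range is refused whole. The fingers move at their own pace and stop on an object; "squeeze" is the grip in N (left out, the last holds). Time passes only in rows, so rows that repeat a pose let the fingers close. It gives the time, the measured TCP pose, the force, the opening and the grip force at its end, in the units of the state.
- sensors.sense(): the state, without advancing time (a new reading comes with each control period).
- eyes.capture(name): name is "scene" or "side" or "wrist"; returns the picture (384x512x3 uint8, blue, green, red); there is no depth.
- eyes.get_calibration(name): a dict with "fx", "fy", "cx", "cy" (pixels), "R" (3x3) and "t" (3): a world point X has camera coordinates R X + t; the wrist camera has in their place "T_tool_cam" (4x4, takes a point from camera to tool coordinates, whose origin is the TCP and whose axes are the flange's). Camera axes: x right, y down, z forward; pixel columns grow to the right and rows downward; lengths in mm; the calibration is good to about 2 mm. A picture is of the moment at which its call begins: read the wrist's pose just before it. get_calibration takes no time and is no camera call.
- sign_off(): hands the job in; it is judged then, once.
The state is a dict: "clock": time; "joint_positions": joint angles; "joint_velocities": joint speeds; "joint_torque": joint torques, N m; "tool_pos": TCP position; "tool_rot": TCP orientation; "force": force on the tool from outside, world axes, zero at the start; "torque": the same for the moment, N m; "grip_width": finger opening in mm; "grasp_force": force on a finger pad.
Only numpy, scipy, OpenCV 4.12 (cv2) and the standard library are available. Lean on these libraries where they do the work, as an engineer would, in place of code of your own. Each camera call takes 0.05 s, during which the arm holds its last target. There are 200 camera calls.

TASK

Pack the soap-refill caddy: the clear glass bottle stands in the round blue tub, the white press-button dispenser in the oblong yellow tub, and the steel dish goes flat in the shallow white tray, with the turquoise funnel then stood mouth down inside the dish to drain (dish first, then funnel). Set each thing down gently on its base, upright, without letting it drop. Leave the toilet-cleaning things, which are the amber bottle, the orange funnel and the bristle brush head, standing where they are.

Things in the scene. Friction and masses are not known exactly. Their poses are not given: they have to be found in the camera images.
- clear_bottle: Clear glass bottle with a bare aluminium twist cap, about 0.26 kg, loose on the shelf. Origin: centre of its underside, z up. Round body 62 mm across, straight to 80 mm height, shoulder in to a neck 27 mm across from 100 mm height, cap 32 mm across from 122 mm to the top at 145 mm. Goes into round_tub.
- dispenser: White plastic press-button soap dispenser, round blue button on top, 0.22 kg, loose. Origin: centre of its underside, z up. Body 68 mm long (its x), 46 mm wide (its y), 102 mm high; button 28 mm across, up to 118 mm; a nozzle 10 mm across sticks out 10 mm at the -x end, 90 mm up. Goes into oblong_tub, long side along the tub's long side (x), nozzle either way.
- steel_dish: Round double-walled stainless steel dish, open at the top, about 0.13 kg, loose on the shelf. Origin: centre of its underside, z up. 96 mm across, 36 mm high, wall 8 mm thick all round (pinch it by the wall), inside 80 mm across, inner floor 6 mm above the underside. Goes into flat_tray.
- turquoise_funnel: Turquoise plastic funnel, about 0.04 kg, loose on the shelf. Stands mouth down, spout up. Origin: centre of the mouth (its underside), z up along the spout. Mouth 60 mm across, straight for 10 mm, then a cone in to the spout at 44 mm height; spout 17 to 16 mm across, up to the top at 86 mm. Goes into the steel dish, on its inner floor, once the dish is in the tray.
- round_tub: Round blue tub for the bottle. Fixed insert in the fixed grey carry caddy (145 x 400 mm, long sides 20 mm high, ends 70 mm). Three inserts in a row along their y axes, any order, 125 mm between centres. Origin: centre of its underside, 4 mm above the shelf; z up. Outside 92 mm across, 60 mm high, inside 84 mm across at the mouth and 82 mm at the floor, inner floor 4 mm above its underside.
- oblong_tub: Oblong yellow tub for the dispenser. Fixed insert in the fixed grey carry caddy (145 x 400 mm, long sides 20 mm high, ends 70 mm). Three inserts in a row along their y axes, any order, 125 mm between centres. Origin: centre of its underside, 4 mm above the shelf; z up. Outside 94 mm along its x and 70 mm along its y, 60 mm high, walls 3 mm, inner floor 3 mm above its underside.
- flat_tray: Shallow square white tray for the dish. Fixed insert in the fixed grey carry caddy (145 x 400 mm, long sides 20 mm high, ends 70 mm). Three inserts in a row along their y axes, any order, 125 mm between centres. Origin: centre of its underside, 4 mm above the shelf; z up. 122 x 122 mm outside, 12 mm high, walls 3 mm, inner floor 3 mm above its underside.
- amber_bottle: Look-alike to leave alone: amber glass bottle with a black cap, same shape as clear_bottle, loose. Origin: centre of its underside, z up. Round body 62 mm across, straight to 80 mm height, shoulder in to a neck 27 mm across from 100 mm height, cap 32 mm across from 122 mm to the top at 145 mm. 
- orange_funnel: Look-alike to leave alone: orange funnel, same shape as turquoise_funnel, loose. Stands mouth down, spout up. Origin: centre of the mouth (its underside), z up along the spout. Mouth 60 mm across, straight for 10 mm, then a cone in to the spout at 44 mm height; spout 17 to 16 mm across, up to the top at 86 mm. 
- brush_head: To leave alone: white bristle toilet-brush head without its stick, standing loose on its flat end, 75 mm across and 66 mm high with a 24 mm socket on top up to 96 mm. Origin: centre of its underside, z up.
Not all that is in view belongs to the job. What is shaped like the steel_dish but pink is not meant.

How it is judged:
By the outcome, as a careful person would: the job done as asked, in the order asked, and still so for the second after the job is handed in, with the robot touching nothing.
It also fails if it takes over 115 s, if anything falls off the work surface, if the arm or the gripper's body presses on something with over 40 N, if the wrist force passes 120 N, or if a joint passes its speed limit or range.

## Working session

There is one attempt and no reset: what is moved stays moved. The work goes in short steps, Python scripts to look and compute and a tool call to move; the robot and the scene stay as the last step left them, time stands still between calls to the robot, and variables do not carry over. Pictures are saved under pics/ and viewed, at most 14 in all, crops included, and the job is handed in when it is done.

Besides the shell and the picture viewer there is one more tool, called after "Request:" as a command line: name --argument value ..., lists and objects as JSON in quotes. arm_command: Moves the arm, as the interface text tells. Its arguments: {"type":"object","properties":{"steps":{"type":"array","items":{"type":"object","properties":{"x":{"type":"number"},"y":{"type":"number"},"z":{"type":"number"},"spin":{"type":"number"},"jaw":{"type":"number"}}}},"squeeze":{"type":"number"}},"required":["steps"]}

```bash
mkdir -p pics; cat > h.py <<'E'
import numpy as np,cv2
from rig import sensors,eyes,sign_off
from scipy.spatial.transform import Rotation as Ro
def cal(n):
    c=eyes.get_calibration(n)
    if n!='wrist': return c,np.array(c['R']),np.array(c['t']).ravel()
    s=sensors.sense();T=np.array(c['T_tool_cam']);Rt=Ro.from_rotvec(s['tool_rot']).as_matrix()
    Rw=Rt@T[:3,:3];o=Rt@T[:3,3]+np.array(s['tool_pos']);return c,Rw.T,-Rw.T@o
def pt(n,u,v,z,C=None):
    c,R,t=C or cal(n);o=-R.T@t
    d=R.T@np.array([(u-c['cx'])/c['fx'],(v-c['cy'])/c['fy'],1]);return o+d*(z-o[2])/d[2]
def pix(n,X,C=None):
    c,R,t=C or cal(n);p=R@np.array(X)+t;return c['fx']*p[0]/p[2]+c['cx'],c['fy']*p[1]/p[2]+c['cy']
E
python3 - <<'E'
from h import *
s=sensors.sense();print(s)
for n in('scene','side','wrist'):
    c,R,t=cal(n);print(n,c['fx'],c['fy'],(-R.T@t).round(),R[2].round(2))
    im=eyes.capture(n);cv2.imwrite(f'pics/{n}0.png',im);
    if n!='wrist': cv2.imwrite(f'pics/{n}0b.png',cv2.resize(im,(800,600),interpolation=cv2.INTER_CUBIC))
E
```

```text
{'clock': 0.0, 'joint_positions': array([ 1.16098794e+00,  3.20267174e-01,  1.56564589e+00, -6.13511542e-05,
        1.25737796e+00, -1.99969461e-02]), 'joint_velocities': array([ 3.57664307e-04, -1.81728695e-05, -2.57692248e-04,  6.68458956e-04,
        1.48037818e-03,  1.57198237e-03]), 'joint_torque': array([-1.22721027e-03, -4.12451971e+01, -2.31973153e+01,  7.23575405e-02,
        4.59130865e-02, -1.55347552e-04]), 'tool_pos': array([218.323408  , 531.39461717, 203.54735466]), 'tool_rot': array([-6.08356407e-01, -3.08181482e+00,  2.62570377e-03]), 'force': array([-0.3647744 , -0.44420019, -0.15906746]), 'torque': array([0.02027005, 0.00825089, 0.04734116]), 'grasp_force': 0.0, 'grip_width': 91.32688196956965}
scene 380.9011213219954 380.9011213219954 [1457.  682.  716.] [-0.65 -0.56 -0.52]
side 479.3290300867965 479.3290300867965 [ -77. -942. 1065.] [ 0.45  0.58 -0.68]
wrist 341.974750500678 341.974750500678 [143. 563. 384.] [ 0.27 -0.11 -0.96]
```

View pics/scene0b.png

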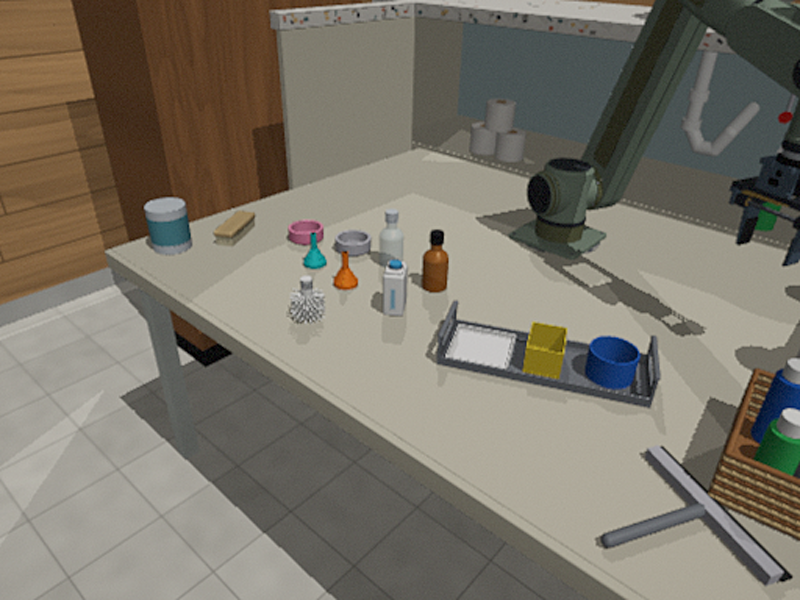

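View pics/side0b.png

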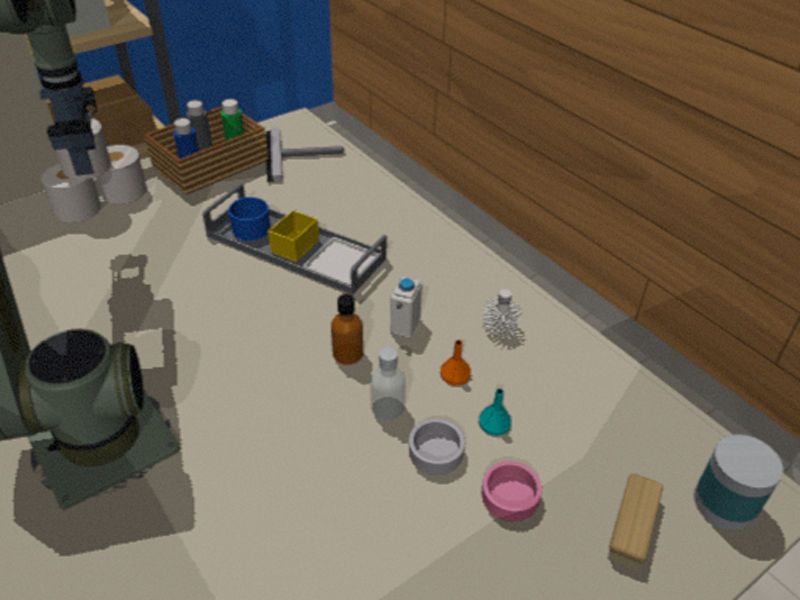

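The side view (800x600 px) shows:
- clear bottle cap (388,353)
- amber bottle (346,300), black cap, not meant
- dispenser button (406,284)
- steel dish (437,440); the pink one (512,483) is not meant
- turquoise funnel (499,392); the orange one (458,343) is not meant
- brush (505,294)
- tubs: blue (249,213), yellow (295,233), white tray (340,258)

The scene view shows the same things.

```bash
python3 - <<'E'
from h import *
k=1/1.5625
D={'clear':((391,213),(388,353),145),'amber':((437,234),(346,300),145),'disp':((396,266),(406,284),118),'turq':((314,235),(499,392),86),'orange':((345,253),(458,343),86),'dish':((353,240),(437,440),36),'pink':((306,229),(512,483),36),'brush':((306,281),(505,294),96),'blue':((613,350),(249,213),64),'yellow':((546,338),(295,233),64),'tray':((481,348),(340,258),8)}
for n,(a,b,z) in D.items(): print(n,*[pt(c,p[0]*k,p[1]*k,z)[:2].round().tolist() for c,p in (('scene',a),('side',b))])
# colour contours for tub rims in side
im=cv2.imread('pics/side0.png');hsv=cv2.cvtColor(im,cv2.COLOR_BGR2HSV)
x=im[100:330,110:380];cv2.imwrite('pics/c1.png',cv2.resize(x,None,fx=2.6,fy=2.6,interpolation=cv2.INTER_CUBIC))
E
```

```text
clear [459.0, -224.0] [445.0, -234.0]
amber [475.0, -67.0] [461.0, -81.0]
disp [616.0, -65.0] [596.0, -84.0]
turq [590.0, -360.0] [580.0, -374.0]
orange [605.0, -234.0] [598.0, -242.0]
dish [471.0, -346.0] [455.0, -364.0]
pink [511.0, -488.0] [500.0, -502.0]
brush [766.0, -184.0] [752.0, -199.0]
blue [507.0, 387.0] [491.0, 365.0]
yellow [559.0, 274.0] [537.0, 242.0]
tray [605.0, 160.0] [607.0, 171.0]
```

View pics/c1.png

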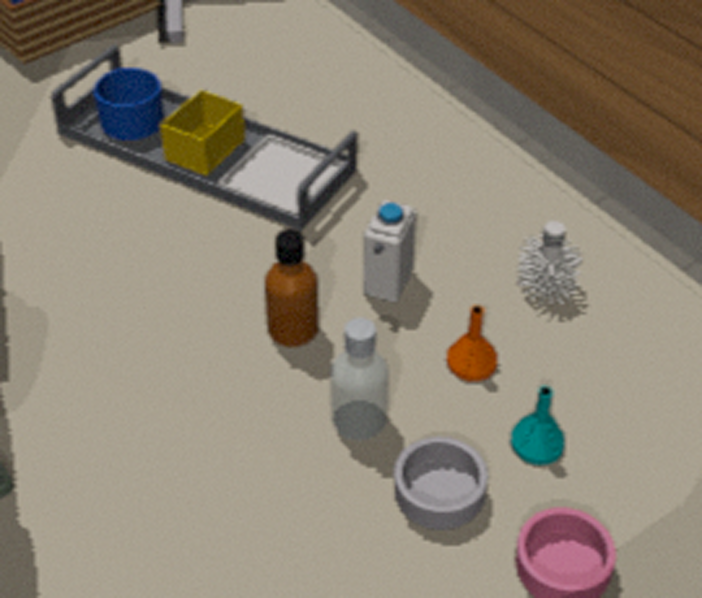

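```bash
cat >> h.py <<'E'
def go(x,y,z,yaw=None,tip='grasp'):
    """rows for TCP (or grasp point, 5 mm behind) to world x,y,z; yaw deg of tool y axis, mod 180"""
    s=sensors.sense();R=Ro.from_rotvec(s['tool_rot']).as_matrix();p=np.array(s['tool_pos'])
    zz=z-5 if tip=='grasp' else z
    d=R.T@(np.array([x,y,zz])-p);cy=np.degrees(np.arctan2(R[1,1],R[0,1]))
    sp=0 if yaw is None else (cy-yaw+90)%180-90
    print('pos',p.round(1),'tool z',R[:,2].round(3),'yaw',round(cy,1),'q6',round(s['joint_positions'][5],2),'| n:',(d/150).round(3),'spin deg',round(sp,1),'n',round(sp/45,3),'rows',int(max(np.ceil(np.linalg.norm(d)/50),abs(sp)/8.59))+2)
E
python3 -c "
from h import *
go(470,300,320,tip=0)"
```

```text
pos [218.3 531.5 203.7] tool z [-0.001 -0.001 -1.   ] yaw 67.7 q6 -0.02 | n: [-2.138 -0.791 -0.774] spin deg 0 n 0.0 rows 10
```

Request:
arm_command --steps '[{"x":-1,"y":-0.4,"z":-0.5},{"x":-1,"y":-0.4,"z":-0.5},{"x":-1,"y":-0.4,"z":-0.5},{"x":-1,"y":-0.4,"z":-0.5}]'

```text
schema error: expected keys x, y, z, spin, jaw
```

Request:
arm_command --steps '[{"x":-1,"y":-0.4,"z":-0.25},{"x":-1,"y":-0.4,"z":-0.25},{"x":-1,"y":-0.4,"z":-0.25},{"x":-1,"y":-0.4,"z":-0.25},{"x":-1,"y":-0.4,"z":-0.25},{"x":-1,"y":-0.4,"z":-0.25}]'

```text
schema error: expected keys x, y, z, spin, jaw
```

```bash
python3 - <<'E'
from h import *
import pickle
C=cal('wrist');im=eyes.capture('wrist');cv2.imwrite('pics/w1.png',im);pickle.dump(C,open('w1.pkl','wb'));go(470,300,320,tip=0)
cv2.imwrite('pics/w1b.png',cv2.resize(im,(800,600)))
E
```

```text
pos [218.4 531.6 203.8] tool z [-0.    -0.001 -1.   ] yaw 67.7 q6 -0.02 | n: [-2.138 -0.792 -0.774] spin deg 0 n 0.0 rows 10
```

View pics/w1b.png

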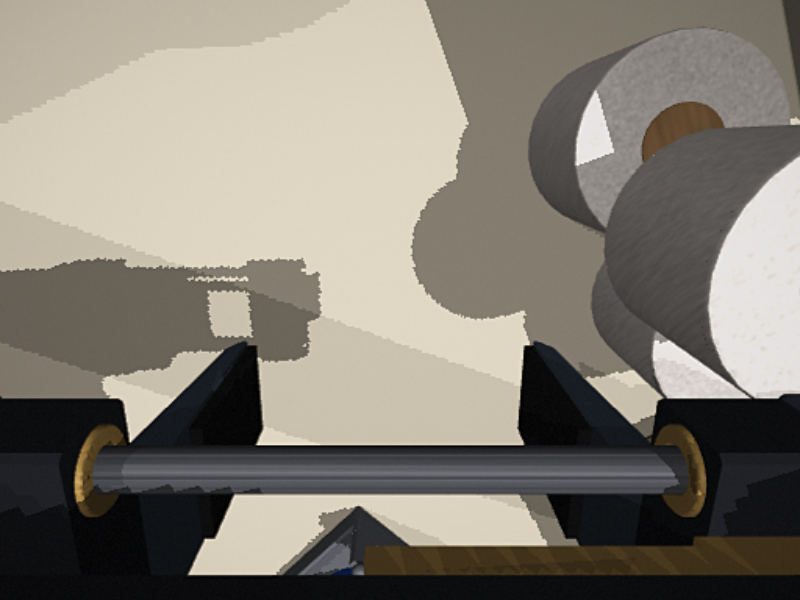

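```bash
python3 -c "
from h import *
go(613,291,280,115,tip=0)"
```

```text
pos [218.4 531.6 203.8] tool z [-0.    -0.001 -1.   ] yaw 67.7 q6 -0.02 | n: [-3.043 -0.485 -0.507] spin deg -47.3 n -1.052 rows 12
```

Request:
arm_command --steps '[{"x":-1,"y":-0.5,"z":-0.5,"spin":0,"jaw":1},{"x":-1,"y":-0.5,"z":-0.5,"spin":0,"jaw":1},{"x":-1,"y":-0.5,"z":-0.5,"spin":0,"jaw":1},{"x":-1,"y":-0.5,"z":-0.5,"spin":0,"jaw":1}]'

```text
clock: 0.6
tool_pos: [330.3, 403.7, 280.8]
tool_rot: [0.61, 3.08, 0.002]
force: [0.8, 1.2, 0.6]
grip_width: 91.4
grasp_force: 0.0
```

Request:
arm_command --steps '[{"x":-1,"y":0,"z":0,"spin":0,"jaw":1},{"x":-1,"y":0,"z":0,"spin":0,"jaw":1},{"x":-1,"y":0,"z":0,"spin":0,"jaw":1},{"x":-1,"y":0,"z":0,"spin":0,"jaw":1}]'

```text
clock: 1.0
tool_pos: [472.3, 345.7, 278.2]
tool_rot: [0.617, 3.078, -0.002]
force: [-0.1, 1.0, -0.2]
grip_width: 91.2
grasp_force: 0.0
```

Request:
arm_command --steps '[{"x":-1,"y":0,"z":0,"spin":-1,"jaw":1},{"x":-1,"y":0,"z":0,"spin":-1,"jaw":1},{"x":-1,"y":0,"z":0,"spin":-1,"jaw":1},{"x":-1,"y":0,"z":0,"spin":-1,"jaw":1},{"x":-1,"y":0,"z":0,"spin":-1,"jaw":1},{"x":-1,"y":0,"z":0,"spin":-1,"jaw":1},{"x":-1,"y":0,"z":0,"spin":-1,"jaw":1},{"x":-1,"y":0,"z":0,"spin":-1,"jaw":1}]'

```text
clock: 1.8
tool_pos: [605.7, 292.0, 279.3]
tool_rot: [0.617, -3.08, -0.0]
force: [0.4, 0.3, 0.1]
grip_width: 91.4
grasp_force: 0.0
```

```bash
python3 - <<'E'
from h import *
import pickle
C=cal('wrist');im=eyes.capture('wrist');cv2.imwrite('pics/w2.png',im);pickle.dump(C,open('w2.pkl','wb'));go(613,291,280,115,tip=0)
cv2.imwrite('pics/w2b.png',cv2.resize(im,(800,600)))
E
```

```text
pos [605.7 291.9 279.3] tool z [-0.  0. -1.] yaw 112.7 q6 -1.53 | n: [-0.042 -0.024 -0.005] spin deg -2.3 n -0.052 rows 3
```

View pics/w2b.png

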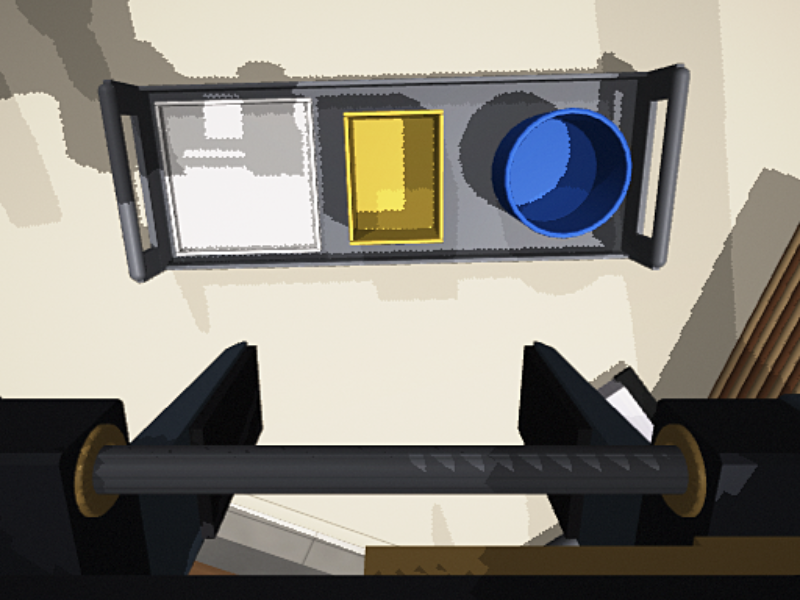

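Wrist view: tray rim corners (155,101),(313,97),(320,251),(174,256); yellow rim about (345..443, 111..243); blue rim centre about (568,172). Casting these at rim heights.

```bash
python3 - <<'E'
from h import *
import pickle
C=pickle.load(open('w2.pkl','rb'));k=1/1.5625
P=lambda u,v,z:pt('wrist',u*k,v*k,z,C)[:2]
tr=np.array([P(*c,16) for c in((155,101),(313,97),(320,251),(174,256))]);print('tray',tr.mean(0).round(1),[np.linalg.norm(tr[i]-tr[i-1]).round() for i in range(4)])
ye=np.array([P(*c,64) for c in((344,112),(443,110),(442,241),(350,244))]);print('yel',ye.mean(0).round(1),[np.linalg.norm(ye[i]-ye[i-1]).round() for i in range(4)])
b=P(568,172,64);print('blue',b.round(1),'diam',np.linalg.norm(P(505,172,64)-P(631,172,64)),np.linalg.norm(P(568,108,64)-P(568,236,64)))
im=cv2.imread('pics/w2.png');h=cv2.cvtColor(im,cv2.COLOR_BGR2HSV)
m=cv2.inRange(h,(20,110,60),(35,255,255))[:200];c=max(cv2.findContours(m,0,1)[0],key=cv2.contourArea);r=cv2.minAreaRect(c);print(np.array(cv2.boxPoints(r))/k,r)
m=cv2.inRange(h,(105,110,40),(125,255,255))[:200];c=max(cv2.findContours(m,0,1)[0],key=cv2.contourArea);print(cv2.boundingRect(c),np.array(cv2.boundingRect(c))/k)
d=b-tr.mean(0);print(np.linalg.norm(d),np.degrees(np.arctan2(d[1],d[0])),((b+tr.mean(0))/2).round(1))
for e in (ye[3]-ye[0],ye[2]-ye[1],ye[1]-ye[0],tr[1]-tr[0],tr[2]-tr[3]):print(np.degrees(np.arctan2(e[1],e[0])))
E
```

```text
tray [603.6 160.2] [np.float64(123.0), np.float64(123.0), np.float64(121.0), np.float64(124.0)]
yel [552.5 273.7] [np.float64(93.0), np.float64(69.0), np.float64(92.0), np.float64(69.0)]
blue [499.9 386.9] diam 90.71129585427369 90.1157381266365
[[343.12616 111.29221]
 [442.167   108.61544]
 [445.7676  241.83736]
 [346.72675 244.51413]] ((252.4459991455078, 113.00146484375), (85.29317474365234, 63.40928268432617), 88.45184326171875)
(314, 69, 91, 84) [490.625  107.8125 142.1875 131.25  ]
249.23752528675627 114.5761536749785 [551.7 273.6]
23.99569976983476
23.848897315748758
113.74152602818997
114.00657236021297
114.63654329653507
```

```bash
python3 -c "
from h import *
go(585,-220,300,90,tip=0)"
```

```text
pos [605.7 291.9 279.3] tool z [-0.  0. -1.] yaw 112.7 q6 -1.53 | n: [ 1.442 -3.096 -0.138] spin deg 22.7 n 0.503 rows 13
```

Request:
arm_command --steps '[{"x":0.5,"y":-1,"z":-0.14,"spin":0.5,"jaw":1},{"x":0.5,"y":-1,"z":-0.14,"spin":0.5,"jaw":1},{"x":0.5,"y":-1,"z":-0.14,"spin":0.5,"jaw":1},{"x":0.5,"y":-1,"z":-0.14,"spin":0.5,"jaw":1},{"x":0.5,"y":-1,"z":-0.14,"spin":0.5,"jaw":1}]'

```text
clock: 2.35
tool_pos: [594.8, 122.1, 301.4]
tool_rot: [-0.0, 3.14, 0.0]
force: [0.1, 0.8, 0.3]
grip_width: 91.4
grasp_force: 0.0
```

Request:
arm_command --steps '[{"x":0,"y":-1,"z":0,"spin":0,"jaw":1},{"x":0,"y":-1,"z":0,"spin":0,"jaw":1},{"x":0,"y":-1,"z":0,"spin":0,"jaw":1}]'

```text
clock: 2.65
tool_pos: [595.6, -25.1, 299.9]
tool_rot: [-0.01, 3.142, 0.002]
force: [0.7, -0.2, 0.7]
grip_width: 91.3
grasp_force: 0.0
```

Request:
arm_command --steps '[{"x":0,"y":-1,"z":0,"spin":0,"jaw":1},{"x":0,"y":-1,"z":0,"spin":0,"jaw":1},{"x":0,"y":-1,"z":0,"spin":0,"jaw":1}]'

```text
clock: 2.95
tool_pos: [596.5, -175.8, 299.9]
tool_rot: [-0.009, 3.141, 0.002]
force: [-0.1, -0.1, -0.2]
grip_width: 91.0
grasp_force: 0.0
```

Request:
arm_command --steps '[{"x":0.07,"y":-0.3,"z":0,"spin":0,"jaw":1},{"x":0.07,"y":-0.3,"z":0,"spin":0,"jaw":1},{"x":0.07,"y":-0.3,"z":0,"spin":0,"jaw":1},{"x":0.07,"y":-0.3,"z":0,"spin":0,"jaw":1}]'

```text
clock: 3.35
tool_pos: [586.1, -218.9, 300.1]
tool_rot: [-0.008, 3.142, 0.002]
force: [-0.4, -0.4, 0.5]
grip_width: 90.9
grasp_force: 0.0
```

```bash
python3 - <<'E'
from h import *
import pickle
C=cal('wrist');im=eyes.capture('wrist');cv2.imwrite('pics/w3.png',im);pickle.dump(C,open('w3.pkl','wb'));go(585,-220,300,90,tip=0)
cv2.imwrite('pics/w3b.png',cv2.resize(im,(800,600),interpolation=cv2.INTER_CUBIC))
E
```

```text
pos [ 586.1 -218.7  300.2] tool z [ 0.     0.001 -1.   ] yaw 90.3 q6 -1.95 | n: [ 0.007 -0.008  0.002] spin deg 0.3 n 0.007 rows 3
```

View pics/w3b.png

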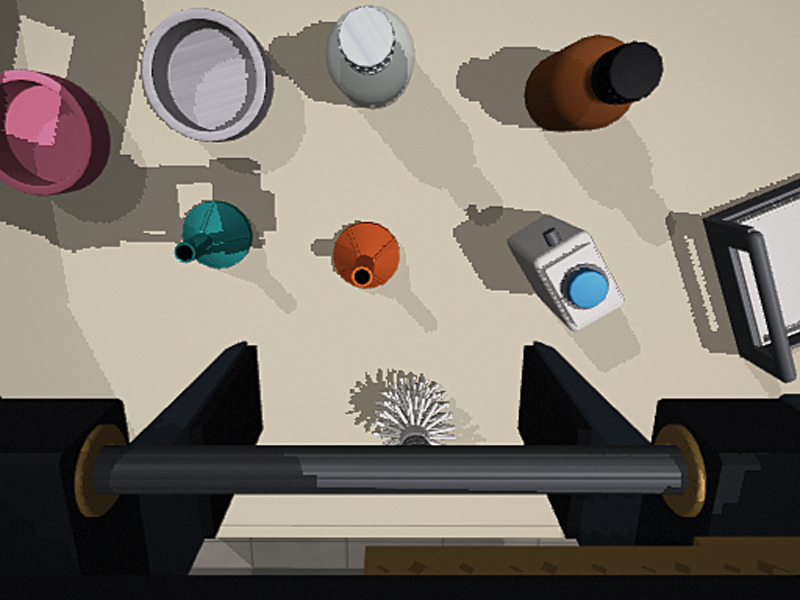

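The wrist view shows:
- dish rim, centre about (205,72)
- clear bottle with bare metal cap (367,35); the amber one with black cap (633,70) is left alone
- turquoise spout (186,253); the orange one (361,276) is left alone
- dispenser button (588,289), top-face corners (535,267),(586,240),(624,304),(574,331)

This view is large enough to settle the colours.

```bash
python3 - <<'E'
from h import *
import pickle
C=pickle.load(open('w3.pkl','rb'));k=1/1.5625
P=lambda u,v,z:pt('wrist',u*k,v*k,z,C)[:2]
r=lambda a:np.round(a,1)
print('clear',r(P(367,35,145)),'cap diam',np.linalg.norm(P(338,35,145)-P(396,35,145)))
print('amber',r(P(633,70,145)),'orange',r(P(361,276,86)))
print('turq top',r(P(186,253,86)),'base circle',r(P(217,234,5)))
print('disp button',r(P(588,289,118)))
c=np.array([P(*q,102) for q in((535,267),(586,240),(624,304),(574,331))]);print('top',r(c.mean(0)),r([np.linalg.norm(c[i]-c[i-1]) for i in range(4)]))
for e in(c[3]-c[0],c[2]-c[1]):print(np.degrees(np.arctan2(e[1],e[0])))
print('dish',r(P(205,72,36)),'ext',r(P(143,72,36)),r(P(268,72,36)),r(P(205,8,36)),r(P(205,136,36)))
im=cv2.imread('pics/w3.png')
x=im[0:100,80:190];cv2.imwrite('pics/c3.png',cv2.resize(x,None,fx=5,fy=5,interpolation=cv2.INTER_CUBIC))
E
```

```text
clear [ 446.2 -232.2] cap diam 33.00227365436594
amber [463.7 -78.2] orange [ 602.  -240.1]
turq top [ 584.9 -371.1] base circle [ 584.1 -372.7]
disp button [602.7 -78.9]
top [604.9 -78.9] [59.5 40.1 58.3 40.9]
34.295061040041254
35.126616614698975
dish [ 453.8 -360.8] ext [ 454.1 -408.4] [ 453.6 -312.5] [ 409.8 -356.6] [ 500.7 -365.3]
```

View pics/c3.png

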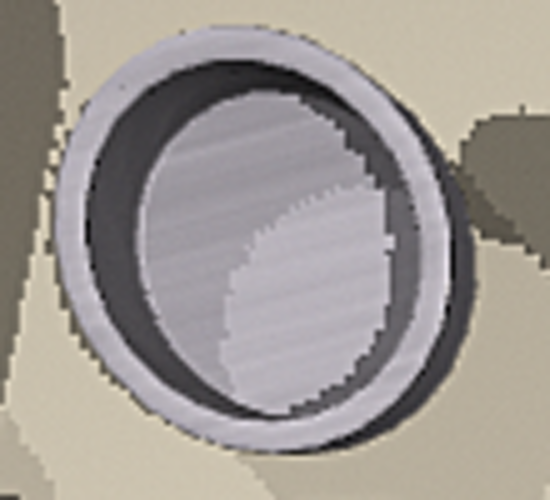

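```bash
python3 -c "
from h import *
go(440.5,-403,160,69.4)"
```

```text
pos [ 586.1 -218.7  300.2] tool z [ 0.     0.001 -1.   ] yaw 90.3 q6 -1.95 | n: [ 0.977 -1.224  0.967] spin deg 20.9 n 0.465 rows 8
```

Request:
arm_command --steps '[{"x":0.98,"y":-1,"z":0.4,"spin":0.465,"jaw":0.45},{"x":0.98,"y":-1,"z":0.4,"spin":0.465,"jaw":0.45},{"x":0.98,"y":-1,"z":0.4,"spin":0.465,"jaw":0.45},{"x":0.98,"y":-1,"z":0.4,"spin":0.465,"jaw":0.45},{"x":0.98,"y":-1,"z":0.4,"spin":0.465,"jaw":0.45},{"x":0.98,"y":-1,"z":0.4,"spin":0.465,"jaw":0.45}]'

```text
clock: 4.0
tool_pos: [437.6, -371.2, 239.6]
tool_rot: [-0.568, -3.088, -0.001]
force: [1.0, 0.5, 0.0]
grip_width: 46.2
grasp_force: 0.0
```

```bash
python3 -c "
from h import *
go(440,-403,160,69.4)"
```

```text
pos [ 437.6 -371.2  239.6] tool z [-0.001  0.001 -1.   ] yaw 69.2 q6 -1.93 | n: [-0.091 -0.193  0.564] spin deg -0.2 n -0.005 rows 4
```

Request:
arm_command --steps '[{"x":-0.09,"y":-0.193,"z":0.56,"spin":0,"jaw":0.45},{"x":-0.09,"y":-0.193,"z":0.56,"spin":0,"jaw":0.45},{"x":-0.09,"y":-0.193,"z":0.56,"spin":0,"jaw":0.45},{"x":-0.09,"y":-0.193,"z":0.56,"spin":0,"jaw":0.45}]'

```text
clock: 4.4
tool_pos: [442.6, -401.8, 157.0]
tool_rot: [0.563, 3.09, 0.001]
force: [-0.7, -0.5, 0.7]
grip_width: 41.2
grasp_force: 0.0
```

```bash
python3 - <<'E'
from h import *
im=eyes.capture('wrist');cv2.imwrite('pics/w4.png',im);go(440,-403,28,69.4)
print([np.round(pix('wrist',[455.3+r*np.cos(a),-361.7+r*np.sin(a),36])) .tolist() for r in (48,) for a in (0,1.57,3.14,4.71)])
E
```

```text
pos [ 443.  -402.4  158.3] tool z [ 0.002 -0.001 -1.   ] yaw 69.3 q6 -1.97 | n: [ 0.02  -0.01   0.902] spin deg -0.1 n -0.001 rows 5
[[311.0, 226.0], [346.0, 163.0], [278.0, 131.0], [246.0, 198.0]]
```

View pics/w4.png

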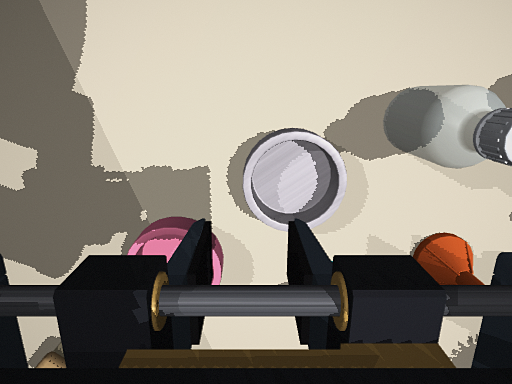

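The dish rim spans (244..347, 128..230), which matches the predicted rim points. I'll descend.

Request:
arm_command --steps '[{"x":0.02,"y":-0.01,"z":0.3,"spin":0,"jaw":0.45},{"x":0.02,"y":-0.01,"z":0.5,"spin":0,"jaw":0.45},{"x":0.02,"y":-0.01,"z":0.7,"spin":0,"jaw":0.45},{"x":0.02,"y":-0.01,"z":0.8,"spin":0,"jaw":0.45},{"x":0.02,"y":-0.01,"z":0.85,"spin":0,"jaw":0.45},{"x":0.02,"y":-0.01,"z":0.9,"spin":0,"jaw":0.45},{"x":0.02,"y":-0.01,"z":0.9,"spin":0,"jaw":0.45}]'

```text
clock: 5.15
tool_pos: [438.6, -403.5, 22.2]
tool_rot: [0.565, 3.089, -0.001]
force: [-0.7, -0.2, -1.0]
grip_width: 41.2
grasp_force: 0.0
```

Request:
arm_command --squeeze 40 --steps '[{"x":0,"y":0,"z":0,"spin":0,"jaw":0.25},{"x":0,"y":0,"z":0,"spin":0,"jaw":0.15},{"x":0,"y":0,"z":0,"spin":0,"jaw":0.1},{"x":0,"y":0,"z":0,"spin":0,"jaw":0.05},{"x":0,"y":0,"z":0,"spin":0,"jaw":0},{"x":0,"y":0,"z":0,"spin":0,"jaw":0},{"x":0,"y":0,"z":0,"spin":0,"jaw":0}]'

```text
clock: 5.85
tool_pos: [438.0, -403.7, 21.7]
tool_rot: [0.566, 3.09, -0.001]
force: [0.9, 1.0, 3.6]
grip_width: 9.2
grasp_force: 39.4
```

Request:
arm_command --steps '[{"x":0,"y":0,"z":-0.05,"spin":0,"jaw":0},{"x":0,"y":0,"z":-0.25,"spin":0,"jaw":0},{"x":0,"y":0,"z":-0.5,"spin":0,"jaw":0},{"x":0,"y":0,"z":-0.75,"spin":0,"jaw":0},{"x":0,"y":0,"z":-1,"spin":0,"jaw":0}]'

```text
clock: 6.35
tool_pos: [437.3, -403.1, 172.6]
tool_rot: [-0.566, -3.089, -0.001]
force: [1.0, -0.2, -1.4]
grip_width: 8.9
grasp_force: 39.6
```

Request:
arm_command --steps '[{"x":0,"y":0,"z":-0.15,"spin":0,"jaw":0},{"x":0,"y":0,"z":-0.35,"spin":0,"jaw":0},{"x":0,"y":0,"z":-0.35,"spin":0,"jaw":0}]'

```text
clock: 6.65
tool_pos: [439.3, -405.0, 228.2]
tool_rot: [0.565, 3.083, -0.007]
force: [0.9, -0.7, -0.4]
grip_width: 9.3
grasp_force: 39.6
```

```bash
python3 -c "
from h import *
go(588,119,227,69.4)
s=sensors.sense();print(s['grip_width'],s['grasp_force'],s['force'])"
```

```text
pos [ 439.3 -405.   228.2] tool z [ 0.006 -0.006 -1.   ] yaw 69.2 q6 -1.97 | n: [0.312 3.618 0.027] spin deg -0.2 n -0.004 rows 13
9.279462604699786 39.57247070968151 [ 0.89619426 -0.70296271 -0.35940977]
```

Request:
arm_command --steps '[{"x":0,"y":0.15,"z":0,"spin":0,"jaw":0},{"x":0,"y":0.4,"z":0,"spin":0,"jaw":0},{"x":0,"y":0.7,"z":0,"spin":0,"jaw":0},{"x":0.1,"y":1,"z":0,"spin":0,"jaw":0}]'

```text
clock: 7.05
tool_pos: [477.6, -256.7, 222.0]
tool_rot: [-0.567, -3.089, -0.002]
force: [0.6, 1.1, -0.1]
grip_width: 9.0
grasp_force: 39.6
```

Request:
arm_command --steps '[{"x":0.05,"y":0.3,"z":0,"spin":0,"jaw":0},{"x":0.1,"y":0.6,"z":0,"spin":0,"jaw":0},{"x":0.1,"y":1,"z":0,"spin":0,"jaw":0},{"x":0.1,"y":1,"z":0,"spin":0,"jaw":0}]'

```text
clock: 7.45
tool_pos: [516.3, -107.9, 222.6]
tool_rot: [-0.559, -3.09, -0.004]
force: [-1.2, -1.1, -1.2]
grip_width: 9.4
grasp_force: 39.6
```

Request:
arm_command --steps '[{"x":0.05,"y":0.3,"z":0,"spin":0,"jaw":0},{"x":0.1,"y":0.6,"z":0,"spin":0,"jaw":0},{"x":0.1,"y":0.9,"z":0,"spin":0,"jaw":0},{"x":0.1,"y":1,"z":0,"spin":0,"jaw":0},{"x":0.1,"y":1,"z":0,"spin":0,"jaw":0}]'

```text
clock: 7.95
tool_pos: [555.2, 34.4, 222.5]
tool_rot: [-0.561, -3.089, 0.001]
force: [-0.6, -1.2, -1.4]
grip_width: 9.3
grasp_force: 39.6
```

Request:
arm_command --steps '[{"x":0,"y":0.3,"z":0.2,"spin":0,"jaw":0},{"x":0,"y":0.5,"z":0.4,"spin":0,"jaw":0},{"x":0,"y":0.6,"z":0.6,"spin":0,"jaw":0},{"x":0,"y":0.6,"z":0.6,"spin":0,"jaw":0},{"x":0,"y":0.6,"z":0.6,"spin":0,"jaw":0}]'

```text
clock: 8.45
tool_pos: [586.6, 115.6, 133.4]
tool_rot: [-0.567, -3.088, 0.003]
force: [0.9, -0.4, -0.1]
grip_width: 8.8
grasp_force: 39.6
```

```bash
python3 - <<'E'
from h import *
s=sensors.sense();print(s['grip_width'],s['grasp_force'],s['force'])
im=eyes.capture('wrist')
a=cv2.imwrite('pics/w5.png',im);go(588,119,28+7+.5,69.4)
E
```

```text
8.799599537959214 39.56848912406713 [ 0.923073   -0.35299055 -0.08150354]
pos [587.4 115.6 134.7] tool z [ 0.001 -0.001 -1.   ] yaw 69.2 q6 -1.03 | n: [0.005 0.023 0.695] spin deg -0.2 n -0.005 rows 5
```

View pics/w5.png

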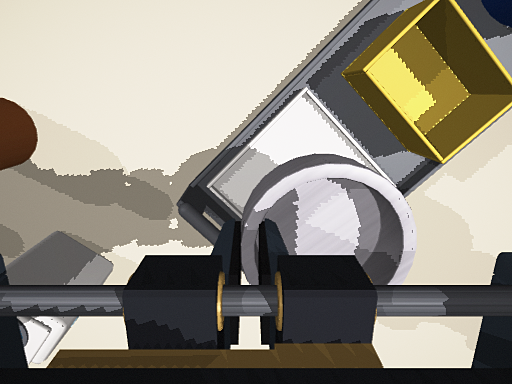

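The dish hangs level (rim x 243..414) over the tray. Lowering.

Request:
arm_command --steps '[{"x":0,"y":0.02,"z":0.2,"spin":0,"jaw":0},{"x":0,"y":0.02,"z":0.4,"spin":0,"jaw":0},{"x":0,"y":0.02,"z":0.55,"spin":0,"jaw":0},{"x":0,"y":0.02,"z":0.63,"spin":0,"jaw":0},{"x":0,"y":0.02,"z":0.67,"spin":0,"jaw":0},{"x":0,"y":0.02,"z":0.68,"spin":0,"jaw":0},{"x":0,"y":0.02,"z":0.68,"spin":0,"jaw":0}]'

```text
clock: 9.2
tool_pos: [589.1, 120.1, 33.1]
tool_rot: [0.566, 3.088, 0.001]
force: [0.4, -1.3, -1.1]
grip_width: 9.5
grasp_force: 39.6
```

Request:
arm_command --steps '[{"x":0,"y":0,"z":0.01,"spin":0,"jaw":0},{"x":0,"y":0,"z":0.015,"spin":0,"jaw":0},{"x":0,"y":0,"z":0.015,"spin":0,"jaw":0}]'

```text
clock: 9.5
tool_pos: [588.4, 120.4, 30.0]
tool_rot: [0.566, 3.09, 0.001]
force: [0.2, 0.4, -1.7]
grip_width: 9.2
grasp_force: 39.6
```

Request:
arm_command --steps '[{"x":0,"y":0,"z":0.006,"spin":0,"jaw":0},{"x":0,"y":0,"z":0.006,"spin":0,"jaw":0}]'

```text
clock: 9.7
tool_pos: [588.4, 120.3, 28.8]
tool_rot: [0.566, 3.09, 0.0]
force: [-0.1, 0.2, -0.1]
grip_width: 9.1
grasp_force: 39.6
```

Request:
arm_command --steps '[{"x":0,"y":0,"z":0.006,"spin":0,"jaw":0},{"x":0,"y":0,"z":0.006,"spin":0,"jaw":0}]'

```text
clock: 9.9
tool_pos: [588.4, 120.3, 28.7]
tool_rot: [0.566, 3.089, 0.001]
force: [-1.1, -1.1, 5.0]
grip_width: 9.2
grasp_force: 39.6
```

Request:
arm_command --steps '[{"x":0,"y":0,"z":0,"spin":0,"jaw":0.12},{"x":0,"y":0,"z":0,"spin":0,"jaw":0.18},{"x":0,"y":0,"z":0,"spin":0,"jaw":0.18},{"x":0,"y":0,"z":-0.05,"spin":0,"jaw":0.18},{"x":0,"y":0,"z":-0.15,"spin":0,"jaw":0.18},{"x":0,"y":0,"z":-0.4,"spin":0,"jaw":0.4},{"x":0,"y":0,"z":-0.7,"spin":0,"jaw":0.4},{"x":0,"y":0,"z":-1,"spin":0,"jaw":0.4},{"x":0,"y":0,"z":-1,"spin":0,"jaw":0.4}]'

```text
clock: 10.8
tool_pos: [592.1, 121.0, 185.3]
tool_rot: [0.564, 3.077, 0.008]
force: [-0.0, 0.5, 0.9]
grip_width: 36.2
grasp_force: 0.0
```

```bash
python3 - <<'E'
from h import *
s=sensors.sense();print(s['grip_width'],s['force'])
im=eyes.capture('wrist');cv2.imwrite('pics/w6.png',im)
go(584.5,-372,230,90)
print([np.round(pix('wrist',[603.6+r*np.cos(a),160.2+r*np.sin(a),43])).tolist() for r in (48,) for a in (0,1.57,3.14,4.71)])
E
```

```text
36.175440992170515 [-0.04844459  0.48590497  0.9487778 ]
pos [590.2 120.7 181.8] tool z [ 0.008  0.002 -1.   ] yaw 69.2 q6 -1.03 | n: [-1.13  -3.084 -0.294] spin deg -20.8 n -0.461 rows 12
[[307.0, 221.0], [340.0, 160.0], [275.0, 130.0], [245.0, 194.0]]
```

View pics/w6.png

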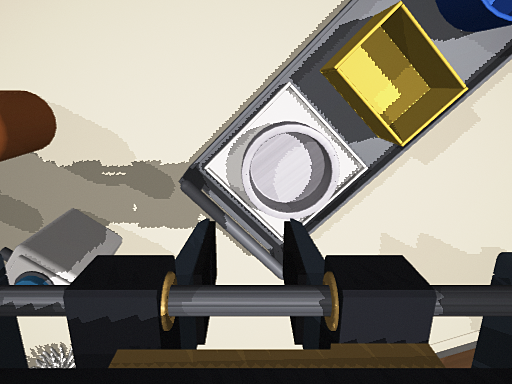

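The dish lies flat in the tray, rim (243..340, 122..219). Next is the funnel.

```bash
python3 - <<'E'
from h import *
print('dish now',pt('wrist',291.5,170.5,43).round(1))
go(584.5,-372,180,69.2)
E
```

```text
dish now [597.3 162.   43. ]
pos [590.2 120.7 181.8] tool z [ 0.008  0.002 -1.   ] yaw 69.2 q6 -1.03 | n: [-1.128 -3.085  0.04 ] spin deg 0.0 n 0.001 rows 12
```

Request:
arm_command --steps '[{"x":-0.4,"y":-0.3,"z":0,"spin":0,"jaw":0.45},{"x":-0.4,"y":-0.6,"z":0,"spin":0,"jaw":0.45},{"x":-0.4,"y":-1,"z":0,"spin":0,"jaw":0.45},{"x":-0.4,"y":-1,"z":0,"spin":0,"jaw":0.45}]'

```text
clock: 11.25
tool_pos: [589.0, -44.7, 175.9]
tool_rot: [-0.569, -3.085, 0.003]
force: [-0.6, 0.2, -0.7]
grip_width: 40.7
grasp_force: 0.0
```

Request:
arm_command --steps '[{"x":-0.4,"y":-0.3,"z":0,"spin":0,"jaw":0.45},{"x":-0.4,"y":-0.6,"z":0,"spin":0,"jaw":0.45},{"x":-0.4,"y":-1,"z":0,"spin":0,"jaw":0.45},{"x":-0.4,"y":-1,"z":0,"spin":0,"jaw":0.45}]'

```text
clock: 11.65
tool_pos: [592.0, -206.3, 175.7]
tool_rot: [-0.57, -3.086, 0.001]
force: [-0.2, 0.9, 0.6]
grip_width: 41.2
grasp_force: 0.0
```

Request:
arm_command --steps '[{"x":-0.33,"y":-0.3,"z":0,"spin":0,"jaw":0.45},{"x":-0.33,"y":-0.6,"z":0,"spin":0,"jaw":0.45},{"x":-0.33,"y":-1,"z":0,"spin":0,"jaw":0.45},{"x":-0.33,"y":-1,"z":0,"spin":0,"jaw":0.45},{"x":-0.33,"y":-1,"z":0,"spin":0,"jaw":0.45}]'

```text
clock: 12.15
tool_pos: [585.4, -362.6, 175.8]
tool_rot: [-0.571, -3.086, -0.002]
force: [0.5, 0.6, -0.1]
grip_width: 41.2
grasp_force: 0.0
```

```bash
python3 - <<'E'
from h import *
go(584.5,-372,70,69.2)
im=eyes.capture('wrist');h=cv2.cvtColor(im,cv2.COLOR_BGR2HSV);m=cv2.inRange(h,(80,120,30),(98,255,255))
print(cv2.boundingRect(m),[np.round(pix('wrist',p)) for p in ([584.5,-372,86],[584.5,-372,10],[584.5,-402,5],[584.5,-342,5])]);cv2.imwrite('pics/w7.png',im)
E
```

```text
pos [ 585.4 -362.6  175.8] tool z [-0.003  0.002 -1.   ] yaw 69.0 q6 -1.78 | n: [-0.019 -0.061  0.739] spin deg -0.2 n -0.004 rows 5
(212, 147, 56, 59) [array([235., 197.]), array([238., 176.]), array([212., 184.]), array([265., 165.])]
```

View pics/w7.png

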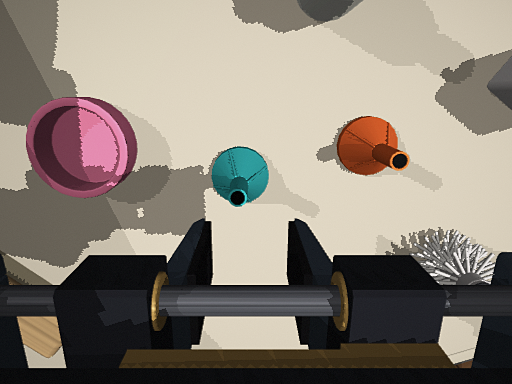

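The turquoise spout is at (237,197), predicted (235,197). The orange one at (399,160) stays clear. Descend and grip.

Request:
arm_command --steps '[{"x":-0.02,"y":-0.055,"z":0,"spin":0,"jaw":0.45},{"x":-0.02,"y":-0.055,"z":0.2,"spin":0,"jaw":0.45},{"x":-0.02,"y":-0.055,"z":0.45,"spin":0,"jaw":0.45},{"x":-0.02,"y":-0.055,"z":0.65,"spin":0,"jaw":0.45},{"x":-0.02,"y":-0.055,"z":0.74,"spin":0,"jaw":0.45},{"x":-0.02,"y":-0.055,"z":0.74,"spin":0,"jaw":0.45},{"x":-0.02,"y":-0.055,"z":0.74,"spin":0,"jaw":0.45}]'

```text
clock: 12.9
tool_pos: [588.3, -369.3, 68.1]
tool_rot: [0.564, 3.088, -0.001]
force: [0.4, 0.1, 0.6]
grip_width: 40.6
grasp_force: 0.0
```

Request:
arm_command --squeeze 12 --steps '[{"x":0,"y":0,"z":0,"spin":0,"jaw":0.3},{"x":0,"y":0,"z":0,"spin":0,"jaw":0.2},{"x":0,"y":0,"z":0,"spin":0,"jaw":0.15},{"x":0,"y":0,"z":0,"spin":0,"jaw":0.1},{"x":0,"y":0,"z":0,"spin":0,"jaw":0.1},{"x":0,"y":0,"z":0,"spin":0,"jaw":0.1}]'

```text
clock: 13.5
tool_pos: [587.4, -370.0, 67.6]
tool_rot: [0.566, 3.089, -0.002]
force: [-0.7, -0.8, 3.2]
grip_width: 16.1
grasp_force: 12.0
```

Request:
arm_command --steps '[{"x":0,"y":0,"z":-0.05,"spin":0,"jaw":0.1},{"x":0,"y":0,"z":-0.25,"spin":0,"jaw":0.1},{"x":0,"y":0,"z":-0.55,"spin":0,"jaw":0.1},{"x":0,"y":0,"z":-0.85,"spin":0,"jaw":0.1},{"x":0,"y":0,"z":-1,"spin":0,"jaw":0.1},{"x":0,"y":0,"z":-1,"spin":0,"jaw":0.1}]'

```text
clock: 14.1
tool_pos: [588.7, -370.1, 221.6]
tool_rot: [0.564, 3.082, -0.004]
force: [0.8, -0.2, -0.7]
grip_width: 16.1
grasp_force: 11.9
```

```bash
python3 - <<'E'
from h import *
go(599.5,161,222,69.2);s=sensors.sense();print(s['grip_width'],s['grasp_force'])
E
```

```text
pos [ 588.7 -370.1  221.6] tool z [ 0.007 -0.004 -1.   ] yaw 69.2 q6 -1.79 | n: [1.188 3.337 0.017] spin deg 0.0 n 0.001 rows 13
16.14003466246412 11.94561704993248
```

Request:
arm_command --steps '[{"x":0.1,"y":0.2,"z":0,"spin":0,"jaw":0.1},{"x":0.2,"y":0.5,"z":0,"spin":0,"jaw":0.1},{"x":0.3,"y":0.8,"z":0,"spin":0,"jaw":0.1},{"x":0.4,"y":1,"z":0,"spin":0,"jaw":0.1}]'

```text
clock: 14.5
tool_pos: [583.2, -204.6, 214.6]
tool_rot: [-0.564, -3.087, -0.003]
force: [-0.2, -1.1, -0.8]
grip_width: 15.6
grasp_force: 11.9
```

Request:
arm_command --steps '[{"x":0.1,"y":0.3,"z":0,"spin":0,"jaw":0.1},{"x":0.2,"y":0.6,"z":0,"spin":0,"jaw":0.1},{"x":0.3,"y":0.9,"z":0,"spin":0,"jaw":0.1},{"x":0.4,"y":1,"z":0,"spin":0,"jaw":0.1}]'

```text
clock: 14.9
tool_pos: [580.4, -42.1, 214.7]
tool_rot: [-0.56, -3.087, -0.003]
force: [0.1, -1.0, -0.1]
grip_width: 16.0
grasp_force: 11.9
```

Request:
arm_command --steps '[{"x":0.1,"y":0.3,"z":0,"spin":0,"jaw":0.1},{"x":0.2,"y":0.6,"z":0,"spin":0,"jaw":0.1},{"x":0.3,"y":0.9,"z":0,"spin":0,"jaw":0.1},{"x":0.4,"y":1,"z":0,"spin":0,"jaw":0.1},{"x":0.4,"y":1,"z":0,"spin":0,"jaw":0.1},{"x":0.4,"y":1,"z":0,"spin":0,"jaw":0.1}]'

```text
clock: 15.5
tool_pos: [577.4, 115.1, 215.4]
tool_rot: [-0.564, -3.088, 0.002]
force: [-0.3, 0.1, -0.4]
grip_width: 15.7
grasp_force: 11.9
```

```bash
python3 - <<'E'
from h import *
go(599.5,161,86,69.2)
im=eyes.capture('wrist');cv2.imwrite('pics/w8.png',im)
print([np.round(pix('wrist',[599.5+r*np.cos(a),161+r*np.sin(a),43])).tolist() for r in (48,) for a in (0,1.57,3.14,4.71)])
E
```

```text
pos [577.4 115.1 215.4] tool z [-0.003 -0.001 -1.   ] yaw 69.3 q6 -1.03 | n: [-0.032  0.34   0.895] spin deg 0.1 n 0.002 rows 5
[[311.0, 215.0], [341.0, 160.0], [283.0, 133.0], [255.0, 191.0]]
```

View pics/w8.png

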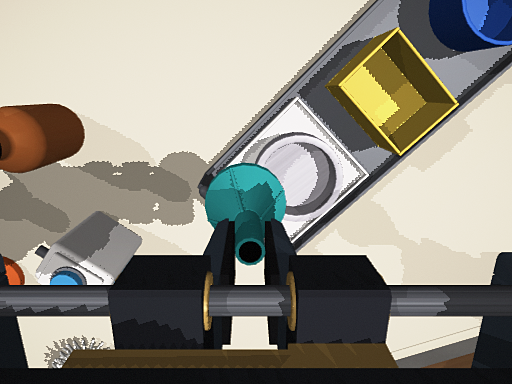

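The funnel is held upright. The dish rim's right edge (344) and top (131) match the prediction, so I'll shift and lower.

Request:
arm_command --steps '[{"x":-0.03,"y":0.15,"z":0,"spin":0,"jaw":0.1},{"x":-0.03,"y":0.34,"z":0,"spin":0,"jaw":0.1},{"x":-0.03,"y":0.345,"z":0.2,"spin":0,"jaw":0.1},{"x":-0.03,"y":0.345,"z":0.4,"spin":0,"jaw":0.1},{"x":-0.03,"y":0.345,"z":0.6,"spin":0,"jaw":0.1},{"x":-0.03,"y":0.345,"z":0.75,"spin":0,"jaw":0.1},{"x":-0.03,"y":0.345,"z":0.83,"spin":0,"jaw":0.1},{"x":-0.03,"y":0.345,"z":0.87,"spin":0,"jaw":0.1},{"x":-0.03,"y":0.345,"z":0.88,"spin":0,"jaw":0.1},{"x":-0.03,"y":0.345,"z":0.88,"spin":0,"jaw":0.1}]'

```text
clock: 16.55
tool_pos: [601.6, 161.8, 85.7]
tool_rot: [0.566, 3.089, 0.001]
force: [0.0, 1.2, -0.8]
grip_width: 15.8
grasp_force: 11.9
```

Request:
arm_command --steps '[{"x":0,"y":0,"z":0.008,"spin":0,"jaw":0.1},{"x":0,"y":0,"z":0.014,"spin":0,"jaw":0.1},{"x":0,"y":0,"z":0.014,"spin":0,"jaw":0.1}]'

```text
clock: 16.85
tool_pos: [601.0, 162.1, 83.2]
tool_rot: [0.566, 3.089, 0.001]
force: [0.5, -0.1, -0.7]
grip_width: 15.9
grasp_force: 11.9
```

Request:
arm_command --steps '[{"x":0,"y":0,"z":0.01,"spin":0,"jaw":0.1},{"x":0,"y":0,"z":0.01,"spin":0,"jaw":0.1}]'

```text
clock: 17.05
tool_pos: [600.7, 162.0, 81.1]
tool_rot: [-0.566, -3.09, 0.0]
force: [-0.1, 0.1, -0.3]
grip_width: 15.8
grasp_force: 11.9
```

Request:
arm_command --steps '[{"x":0,"y":0,"z":0.007,"spin":0,"jaw":0.1},{"x":0,"y":0,"z":0.007,"spin":0,"jaw":0.1}]'

```text
clock: 17.25
tool_pos: [601.1, 161.9, 80.5]
tool_rot: [0.566, 3.09, 0.0]
force: [-1.2, 0.0, 2.5]
grip_width: 15.9
grasp_force: 12.0
```

Request:
arm_command --steps '[{"x":0,"y":0,"z":0,"spin":0,"jaw":0.2},{"x":0,"y":0,"z":0,"spin":0,"jaw":0.3},{"x":0,"y":0,"z":0,"spin":0,"jaw":0.4},{"x":0,"y":0,"z":-0.1,"spin":0,"jaw":0.45},{"x":0,"y":0,"z":-0.3,"spin":0,"jaw":0.5},{"x":0,"y":0,"z":-0.6,"spin":0,"jaw":0.7},{"x":0,"y":0,"z":-0.9,"spin":0,"jaw":0.8},{"x":0,"y":0,"z":-0.9,"spin":0,"jaw":0.8}]'

```text
clock: 18.05
tool_pos: [604.4, 163.0, 222.5]
tool_rot: [0.564, 3.078, 0.009]
force: [0.6, -0.2, 1.5]
grip_width: 66.6
grasp_force: 0.0
```

```bash
python3 - <<'E'
from h import *
im=eyes.capture('wrist');im2=eyes.capture('side')
cv2.imwrite('pics/w9.png',np.hstack([im[:, :400],cv2.resize(im2[120:220,120:260],None,fx=2.8,fy=2.8,interpolation=cv2.INTER_CUBIC)[:384]] if 0 else [im[:280,:400],cv2.resize(im2[110:220,120:260],(356,280),interpolation=cv2.INTER_CUBIC)]))
go(603.5,-79,215,124.7)
E
```

```text
pos [601.2 162.1 216.2] tool z [ 0.002  0.001 -1.   ] yaw 69.2 q6 -0.96 | n: [-0.584 -1.498  0.04 ] spin deg -55.5 n -1.232 rows 8
```

View pics/w9.png

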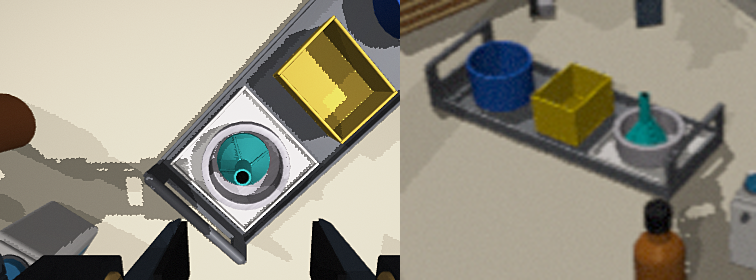

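The funnel stands upright in the dish, spout at (242,177). Next is the dispenser.

Request:
arm_command --steps '[{"x":-0.2,"y":-0.3,"z":0,"spin":-0.19,"jaw":1},{"x":-0.4,"y":-0.6,"z":0,"spin":-0.38,"jaw":1},{"x":-0.58,"y":-0.9,"z":0,"spin":-0.57,"jaw":1},{"x":-0.58,"y":-1,"z":0,"spin":-0.76,"jaw":1},{"x":-0.58,"y":-1,"z":0,"spin":-0.95,"jaw":1},{"x":-0.58,"y":-1,"z":0,"spin":-1,"jaw":1},{"x":-0.58,"y":-1,"z":0,"spin":-1,"jaw":1}]'

```text
clock: 18.85
tool_pos: [627.9, -9.5, 212.8]
tool_rot: [0.657, -3.068, -0.002]
force: [-0.7, 0.0, 0.3]
grip_width: 91.2
grasp_force: 0.0
```

```bash
python3 - <<'E'
from h import *
go(603.5,-79,215,124.7)
E
```

```text
pos [627.9  -9.5 212.8] tool z [-0.004  0.    -1.   ] yaw 114.2 q6 -2.03 | n: [ 0.338 -0.356  0.019] spin deg -10.5 n -0.234 rows 4
```

```bash
python3 - <<'E'
from h import *
C=cal('wrist');im=eyes.capture('wrist');cv2.imwrite('pics/w10.png',im)
m=cv2.inRange(cv2.cvtColor(im,cv2.COLOR_BGR2HSV),(95,120,80),(115,255,255))[:260]
c=max(cv2.findContours(m,0,1)[0],key=cv2.contourArea);e=cv2.fitEllipse(c);print(e,pt('wrist',*e[0],117,C).round(1))
E
```

```text
((183.1983642578125, 130.89512634277344), (32.23466873168945, 33.95728302001953), 142.6453094482422) [602.6 -78.8 117. ]
```

View pics/w10.png

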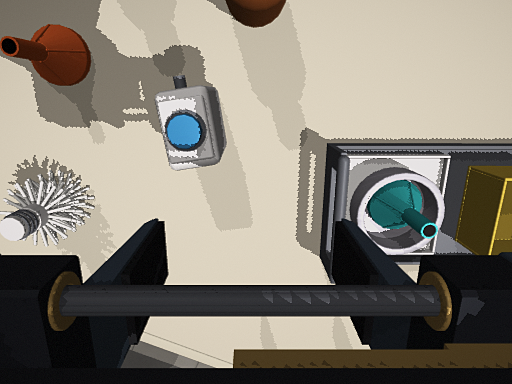

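Button at (183,131), centre (603,-79), confirmed with the yaw. Align and descend.

Request:
arm_command --steps '[{"x":0.34,"y":-0.36,"z":0,"spin":-0.12,"jaw":1},{"x":0.34,"y":-0.36,"z":0,"spin":-0.235,"jaw":1},{"x":0.34,"y":-0.36,"z":0,"spin":-0.235,"jaw":1},{"x":0.34,"y":-0.36,"z":0,"spin":-0.235,"jaw":1}]'

```text
clock: 19.3
tool_pos: [604.4, -79.0, 214.5]
tool_rot: [0.936, -2.998, -0.002]
force: [-0.1, -0.1, 0.5]
grip_width: 91.1
grasp_force: 0.0
```

```bash
python3 - <<'E'
from h import *
go(603,-79,83,124.7)
E
```

```text
pos [604.4 -79.  214.5] tool z [-0.001  0.001 -1.   ] yaw 124.7 q6 -2.33 | n: [0.007 0.004 0.91 ] spin deg -0.0 n -0.001 rows 5
```

Request:
arm_command --steps '[{"x":0.007,"y":0,"z":0.2,"spin":0,"jaw":1},{"x":0.007,"y":0,"z":0.45,"spin":0,"jaw":1},{"x":0.007,"y":0,"z":0.7,"spin":0,"jaw":1},{"x":0.007,"y":0,"z":0.85,"spin":0,"jaw":1},{"x":0.007,"y":0,"z":0.91,"spin":0,"jaw":1},{"x":0.007,"y":0,"z":0.91,"spin":0,"jaw":1}]'

```text
clock: 19.9
tool_pos: [603.4, -78.7, 77.4]
tool_rot: [0.94, -2.995, -0.002]
force: [-0.7, 0.6, 0.4]
grip_width: 91.8
grasp_force: 0.0
```

Request:
arm_command --squeeze 25 --steps '[{"x":0,"y":0,"z":0,"spin":0,"jaw":0.8},{"x":0,"y":0,"z":0,"spin":0,"jaw":0.7},{"x":0,"y":0,"z":0,"spin":0,"jaw":0.6},{"x":0,"y":0,"z":0,"spin":0,"jaw":0.5},{"x":0,"y":0,"z":0,"spin":0,"jaw":0.4},{"x":0,"y":0,"z":0,"spin":0,"jaw":0.4},{"x":0,"y":0,"z":0,"spin":0,"jaw":0.4}]'

```text
clock: 20.6
tool_pos: [603.8, -79.9, 78.8]
tool_rot: [-0.94, 2.998, 0.0]
force: [-0.3, 0.1, 0.7]
grip_width: 46.3
grasp_force: 24.7
```

Request:
arm_command --steps '[{"x":0,"y":0,"z":-0.05,"spin":0,"jaw":0.4},{"x":0,"y":0,"z":-0.25,"spin":0,"jaw":0.4},{"x":0,"y":0,"z":-0.55,"spin":0,"jaw":0.4},{"x":0,"y":0,"z":-0.85,"spin":0,"jaw":0.4},{"x":0,"y":0,"z":-1,"spin":0,"jaw":0.4},{"x":0,"y":0,"z":-1,"spin":0,"jaw":0.4}]'

```text
clock: 21.2
tool_pos: [605.8, -80.3, 233.0]
tool_rot: [-0.938, 2.99, -0.006]
force: [0.3, 0.2, -1.1]
grip_width: 46.4
grasp_force: 24.7
```

```bash
python3 - <<'E'
from h import *
go(552.4,273.7,230,114.2)
E
```

```text
pos [605.8 -80.3 233. ] tool z [ 0.009 -0.001 -1.   ] yaw 124.8 q6 -2.33 | n: [-1.055  2.141  0.047] spin deg 10.6 n 0.236 rows 10
```

Request:
arm_command --steps '[{"x":-0.15,"y":0.2,"z":0,"spin":0.1,"jaw":0.4},{"x":-0.3,"y":0.5,"z":0,"spin":0.2,"jaw":0.4},{"x":-0.45,"y":0.8,"z":0,"spin":0.236,"jaw":0.4},{"x":-0.5,"y":1,"z":0,"spin":0.236,"jaw":0.4},{"x":-0.5,"y":1,"z":0,"spin":0.236,"jaw":0.4}]'

```text
clock: 21.7
tool_pos: [577.2, 89.7, 226.3]
tool_rot: [0.665, -3.066, -0.004]
force: [-0.6, -0.9, -1.3]
grip_width: 45.8
grasp_force: 25.0
```

```bash
python3 - <<'E'
from h import *
go(552.4,273.7,230,114.2)
E
```

```text
pos [577.2  89.7 226.3] tool z [-0.005  0.001 -1.   ] yaw 114.5 q6 -1.86 | n: [-0.358  1.185  0.011] spin deg 0.3 n 0.006 rows 6
```

Request:
arm_command --steps '[{"x":-0.1,"y":0.3,"z":0,"spin":0.006,"jaw":0.4},{"x":-0.2,"y":0.6,"z":0,"spin":0.006,"jaw":0.4},{"x":-0.36,"y":0.85,"z":0,"spin":0.006,"jaw":0.4},{"x":-0.36,"y":1,"z":0,"spin":0.006,"jaw":0.4},{"x":-0.36,"y":1,"z":0,"spin":0.006,"jaw":0.4},{"x":-0.36,"y":1,"z":0,"spin":0.006,"jaw":0.4}]'

```text
clock: 22.3
tool_pos: [567.1, 244.1, 227.0]
tool_rot: [0.651, -3.071, 0.002]
force: [-0.6, -0.3, -1.4]
grip_width: 45.6
grasp_force: 25.0
```

```bash
python3 - <<'E'
from h import *
go(552.4,273.7,90,114.2)
E
```

```text
pos [567.1 244.1 227. ] tool z [-0.002 -0.002 -1.   ] yaw 114.0 q6 -1.6 | n: [0.007 0.221 0.946] spin deg -0.2 n -0.005 rows 5
```

Request:
arm_command --steps '[{"x":0.01,"y":0.1,"z":0,"spin":-0.005,"jaw":0.4},{"x":0.01,"y":0.22,"z":0.1,"spin":-0.005,"jaw":0.4},{"x":0.01,"y":0.22,"z":0.3,"spin":-0.005,"jaw":0.4},{"x":0.01,"y":0.22,"z":0.45,"spin":-0.005,"jaw":0.4},{"x":0.01,"y":0.22,"z":0.45,"spin":-0.005,"jaw":0.4},{"x":0.01,"y":0.22,"z":0.45,"spin":-0.005,"jaw":0.4}]'

```text
clock: 22.9
tool_pos: [552.9, 274.2, 161.5]
tool_rot: [0.656, -3.072, -0.0]
force: [-0.1, -0.1, -1.4]
grip_width: 45.7
grasp_force: 25.0
```

```bash
python3 - <<'E'
from h import *
go(552.4,273.7,90,114.2)
im=eyes.capture('wrist');cv2.imwrite('pics/w11.png',im)
E
```

```text
pos [552.9 274.2 161.5] tool z [-0.  0. -1.] yaw 114.1 q6 -1.55 | n: [ 0.005 -0.002  0.51 ] spin deg -0.1 n -0.002 rows 4
```

View pics/w11.png

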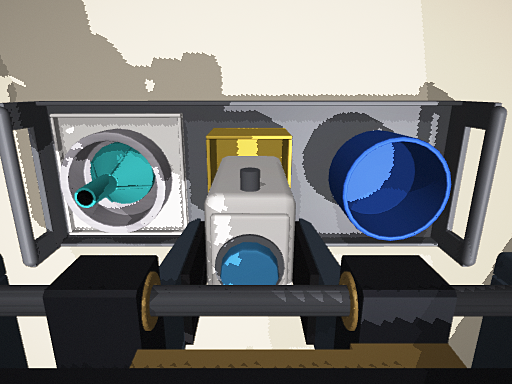

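The dispenser is square over the yellow tub (rim x 207..291). Lowering.

Request:
arm_command --steps '[{"x":0,"y":0,"z":0.1,"spin":0,"jaw":0.4},{"x":0,"y":0,"z":0.22,"spin":0,"jaw":0.4},{"x":0,"y":0,"z":0.34,"spin":0,"jaw":0.4},{"x":0,"y":0,"z":0.43,"spin":0,"jaw":0.4},{"x":0,"y":0,"z":0.48,"spin":0,"jaw":0.4},{"x":0,"y":0,"z":0.49,"spin":0,"jaw":0.4},{"x":0,"y":0,"z":0.49,"spin":0,"jaw":0.4}]'

```text
clock: 23.65
tool_pos: [553.2, 274.8, 88.3]
tool_rot: [-0.657, 3.071, 0.001]
force: [-0.4, 0.0, -1.2]
grip_width: 45.8
grasp_force: 25.0
```

Request:
arm_command --steps '[{"x":0,"y":0,"z":0.008,"spin":0,"jaw":0.4},{"x":0,"y":0,"z":0.01,"spin":0,"jaw":0.4},{"x":0,"y":0,"z":0.01,"spin":0,"jaw":0.4}]'

```text
clock: 23.95
tool_pos: [552.9, 274.7, 86.6]
tool_rot: [-0.657, 3.071, 0.0]
force: [-0.6, -0.2, -1.2]
grip_width: 45.9
grasp_force: 25.0
```

Request:
arm_command --steps '[{"x":0,"y":0,"z":0.007,"spin":0,"jaw":0.4},{"x":0,"y":0,"z":0.007,"spin":0,"jaw":0.4}]'

```text
clock: 24.15
tool_pos: [553.0, 274.7, 86.1]
tool_rot: [-0.657, 3.071, 0.0]
force: [-1.1, -0.8, 4.0]
grip_width: 45.7
grasp_force: 25.0
```

Request:
arm_command --steps '[{"x":0,"y":0,"z":0.005,"spin":0,"jaw":0.4},{"x":0,"y":0,"z":0.005,"spin":0,"jaw":0.4}]'

```text
clock: 24.35
tool_pos: [553.0, 274.7, 86.1]
tool_rot: [-0.657, 3.071, 0.001]
force: [-3.1, -0.5, 8.6]
grip_width: 45.9
grasp_force: 25.0
```

Request:
arm_command --steps '[{"x":0,"y":0,"z":-0.003,"spin":0,"jaw":0.6},{"x":0,"y":0,"z":-0.003,"spin":0,"jaw":0.7},{"x":0,"y":0,"z":-0.003,"spin":0,"jaw":0.75},{"x":0,"y":0,"z":-0.1,"spin":0,"jaw":0.75},{"x":0,"y":0,"z":-0.3,"spin":0,"jaw":0.75},{"x":0,"y":0,"z":-0.6,"spin":0,"jaw":0.75},{"x":0,"y":0,"z":-0.9,"spin":0,"jaw":0.75},{"x":0,"y":0,"z":-0.97,"spin":0,"jaw":0.75},{"x":0,"y":0,"z":-0.97,"spin":0,"jaw":0.75}]'

```text
clock: 25.25
tool_pos: [553.8, 275.1, 231.9]
tool_rot: [-0.656, 3.068, 0.002]
force: [-0.4, 0.4, 0.7]
grip_width: 68.2
grasp_force: 0.0
```

```bash
python3 - <<'E'
from h import *
im=eyes.capture('wrist');cv2.imwrite('pics/w12.png',im[:280])
go(446.2,-232.2,240,114)
E
```

```text
pos [552.7 274.5 229.6] tool z [ 0.  0. -1.] yaw 114.2 q6 -1.55 | n: [ 2.03  -2.792 -0.037] spin deg 0.2 n 0.003 rows 13
```

View pics/w12.png

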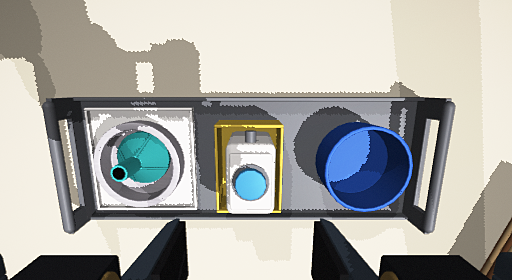

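The dispenser stands in the yellow tub, button at (251,184). I've now viewed more pictures than the 14 allowed, so from here I check by numbers only. The bottle is next.

Request:
arm_command --steps '[{"x":0.2,"y":-0.2,"z":0,"spin":0.19,"jaw":0.8},{"x":0.45,"y":-0.45,"z":0,"spin":0.38,"jaw":0.8},{"x":0.7,"y":-0.7,"z":0,"spin":0.57,"jaw":0.8},{"x":1,"y":-1,"z":0,"spin":0.76,"jaw":0.8},{"x":1,"y":-1,"z":0,"spin":0.95,"jaw":0.8},{"x":1,"y":-1,"z":0,"spin":1,"jaw":0.8},{"x":1,"y":-1,"z":0,"spin":1,"jaw":0.8}]'

```text
clock: 26.0
tool_pos: [475.8, 75.5, 227.7]
tool_rot: [-0.57, -3.085, 0.002]
force: [0.2, 0.6, -0.6]
grip_width: 72.7
grasp_force: 0.0
```

```bash
python3 - <<'E'
from h import *
go(480,-190,235,69)
E
```

```text
pos [475.8  75.5 227.7] tool z [-0.004 -0.    -1.   ] yaw 69.1 q6 -1.07 | n: [-0.658 -1.643 -0.015] spin deg 0.1 n 0.002 rows 8
```

Request:
arm_command --steps '[{"x":-0.2,"y":-0.3,"z":0,"spin":0,"jaw":0.8},{"x":-0.4,"y":-0.6,"z":0,"spin":0,"jaw":0.8},{"x":-0.6,"y":-0.9,"z":0,"spin":0,"jaw":0.8},{"x":-0.8,"y":-1,"z":0,"spin":0,"jaw":0.8},{"x":-0.8,"y":-1,"z":0,"spin":0,"jaw":0.8}]'

```text
clock: 26.5
tool_pos: [537.9, -110.2, 227.4]
tool_rot: [-0.572, -3.088, 0.002]
force: [-1.1, 1.1, -0.3]
grip_width: 73.3
grasp_force: 0.0
```

Request:
arm_command --steps '[{"x":0,"y":-0.3,"z":0,"spin":0,"jaw":0.8},{"x":0,"y":-0.6,"z":0,"spin":0,"jaw":0.8},{"x":0,"y":-0.85,"z":0,"spin":0,"jaw":0.8},{"x":0,"y":-0.85,"z":0,"spin":0,"jaw":0.8},{"x":0,"y":-0.85,"z":0,"spin":0,"jaw":0.8}]'

```text
clock: 27.0
tool_pos: [490.2, -225.0, 228.5]
tool_rot: [-0.568, -3.087, -0.003]
force: [0.5, 0.5, 0.1]
grip_width: 73.2
grasp_force: 0.0
```

```bash
python3 - <<'E'
from h import *
C=cal('wrist');im=eyes.capture('wrist');cv2.imwrite('pics/w13.png',im);go(446.2,-232.2,133,69)
u,v=pix('wrist',[446.2,-232.2,145],C);print(u,v)
c=C[0];Z=(C[1]@np.array([446.2,-232.2,145])+C[2])[2];r=16*c['fx']/Z;print('r',r)
g=cv2.GaussianBlur(cv2.cvtColor(im,cv2.COLOR_BGR2GRAY),(3,3),0)
x0,y0=int(max(u-60,0)),int(max(v-60,0));cr=g[y0:int(v+60),x0:int(u+60)]
H=cv2.HoughCircles(cr,cv2.HOUGH_GRADIENT,1,6,param1=80,param2=10,minRadius=int(r*.85),maxRadius=int(r*1.15))
for h in (H[0][:5] if H is not None else []): print(h+[x0,y0,0],pt('wrist',h[0]+x0,h[1]+y0,145,C).round(1))
E
```

```text
pos [ 490.6 -224.4  228.8] tool z [-0.002  0.002 -1.   ] yaw 69.2 q6 -1.66 | n: [ 0.257 -0.154  0.672] spin deg 0.2 n 0.005 rows 5
219.90635101504117 149.44552195709485
r 20.629419226399964
[218.5        150.5         20.20000076] [ 446.6 -233.5  145. ]
[232.5        126.5         21.29999924] [ 433.4 -216.6  145. ]
```

The cap circle at (218.5,150.5), r 20.2, confirms (446.5,-233).

Request:
arm_command --steps '[{"x":0.255,"y":-0.157,"z":0,"spin":0,"jaw":0.8},{"x":0.255,"y":-0.157,"z":0,"spin":0,"jaw":0.8},{"x":0.255,"y":-0.157,"z":0.1,"spin":0,"jaw":0.7},{"x":0.255,"y":-0.157,"z":0.3,"spin":0,"jaw":0.7},{"x":0.255,"y":-0.157,"z":0.5,"spin":0,"jaw":0.7},{"x":0.255,"y":-0.157,"z":0.63,"spin":0,"jaw":0.7},{"x":0.255,"y":-0.157,"z":0.67,"spin":0,"jaw":0.7},{"x":0.255,"y":-0.157,"z":0.67,"spin":0,"jaw":0.7},{"x":0.255,"y":-0.157,"z":0.67,"spin":0,"jaw":0.7}]'

```text
clock: 27.95
tool_pos: [447.6, -233.9, 130.2]
tool_rot: [0.566, 3.088, -0.001]
force: [0.6, 0.5, -0.2]
grip_width: 64.0
grasp_force: 0.0
```

```bash
python3 - <<'E'
from h import *
go(446.5,-233,133,69)
E
```

```text
pos [ 447.6 -233.9  130.2] tool z [ 0.002 -0.001 -1.   ] yaw 69.2 q6 -1.71 | n: [0.009 0.003 0.015] spin deg 0.2 n 0.005 rows 3
```

Request:
arm_command --squeeze 35 --steps '[{"x":0.005,"y":0.003,"z":0.015,"spin":0,"jaw":0.6},{"x":0.005,"y":0.003,"z":0.015,"spin":0,"jaw":0.5},{"x":0.005,"y":0.003,"z":0.015,"spin":0,"jaw":0.43},{"x":0.005,"y":0.003,"z":0.015,"spin":0,"jaw":0.39},{"x":0.005,"y":0.003,"z":0.015,"spin":0,"jaw":0.36},{"x":0.005,"y":0.003,"z":0.015,"spin":0,"jaw":0.33},{"x":0.005,"y":0.003,"z":0.015,"spin":0,"jaw":0.28},{"x":0.005,"y":0.003,"z":0.015,"spin":0,"jaw":0.28},{"x":0.005,"y":0.003,"z":0.015,"spin":0,"jaw":0.28}]'

```text
clock: 28.85
tool_pos: [446.1, -233.4, 127.2]
tool_rot: [0.568, 3.089, 0.0]
force: [0.8, 1.1, 1.4]
grip_width: 30.6
grasp_force: 35.0
```

Request:
arm_command --steps '[{"x":0,"y":0,"z":-0.05,"spin":0,"jaw":0.28},{"x":0,"y":0,"z":-0.2,"spin":0,"jaw":0.28},{"x":0,"y":0,"z":-0.45,"spin":0,"jaw":0.28},{"x":0,"y":0,"z":-0.75,"spin":0,"jaw":0.28},{"x":0,"y":0,"z":-1,"spin":0,"jaw":0.28}]'

```text
clock: 29.35
tool_pos: [445.8, -233.4, 279.3]
tool_rot: [0.568, 3.089, -0.001]
force: [0.1, -0.6, -2.2]
grip_width: 30.6
grasp_force: 35.0
```

Request:
arm_command --steps '[{"x":0,"y":0,"z":-0.15,"spin":0,"jaw":0.28},{"x":0,"y":0,"z":-0.2,"spin":0,"jaw":0.28},{"x":0,"y":0,"z":-0.2,"spin":0,"jaw":0.28}]'

```text
clock: 29.65
tool_pos: [446.0, -233.5, 307.5]
tool_rot: [0.568, 3.089, -0.001]
force: [-0.5, 0.7, -2.3]
grip_width: 30.2
grasp_force: 35.0
```

```bash
python3 - <<'E'
from h import *
go(500,387,305,69);s=sensors.sense();print(s['grip_width'],s['grasp_force'],s['force'])
E
```

```text
pos [ 446.  -233.5  307.5] tool z [ 0.001 -0.001 -1.   ] yaw 69.1 q6 -1.71 | n: [1.136 3.994 0.048] spin deg 0.1 n 0.003 rows 15
30.20722995381701 34.998820424079895 [-0.49060764  0.6555942  -2.27822715]
```

Request:
arm_command --steps '[{"x":0.03,"y":0.1,"z":0,"spin":0,"jaw":0.28},{"x":0.1,"y":0.3,"z":0,"spin":0,"jaw":0.28},{"x":0.15,"y":0.53,"z":0,"spin":0,"jaw":0.28},{"x":0.22,"y":0.76,"z":0,"spin":0,"jaw":0.28},{"x":0.28,"y":1,"z":0,"spin":0,"jaw":0.28}]'

```text
clock: 30.15
tool_pos: [458.7, -75.9, 305.1]
tool_rot: [-0.568, -3.085, -0.001]
force: [-0.4, -0.8, -2.1]
grip_width: 30.3
grasp_force: 35.0
```

Request:
arm_command --steps '[{"x":0.08,"y":0.25,"z":0,"spin":0,"jaw":0.28},{"x":0.15,"y":0.5,"z":0,"spin":0,"jaw":0.28},{"x":0.22,"y":0.75,"z":0,"spin":0,"jaw":0.28},{"x":0.28,"y":1,"z":0,"spin":0,"jaw":0.28}]'

```text
clock: 30.55
tool_pos: [472.5, 79.2, 305.2]
tool_rot: [-0.567, -3.086, 0.001]
force: [0.5, -0.2, -2.5]
grip_width: 30.6
grasp_force: 35.0
```

Request:
arm_command --steps '[{"x":0.08,"y":0.25,"z":0,"spin":0,"jaw":0.28},{"x":0.15,"y":0.5,"z":0,"spin":0,"jaw":0.28},{"x":0.22,"y":0.75,"z":0,"spin":0,"jaw":0.28},{"x":0.28,"y":1,"z":0,"spin":0,"jaw":0.28}]'

```text
clock: 30.95
tool_pos: [486.5, 234.0, 305.0]
tool_rot: [-0.567, -3.086, 0.003]
force: [0.2, -0.1, -1.2]
grip_width: 30.7
grasp_force: 35.0
```

Request:
arm_command --steps '[{"x":0.08,"y":0.25,"z":0,"spin":0,"jaw":0.28},{"x":0.15,"y":0.5,"z":0,"spin":0,"jaw":0.28},{"x":0.22,"y":0.72,"z":0,"spin":0,"jaw":0.28},{"x":0.28,"y":0.88,"z":0,"spin":0,"jaw":0.28},{"x":0.28,"y":0.98,"z":0,"spin":0,"jaw":0.28},{"x":0.28,"y":0.98,"z":0,"spin":0,"jaw":0.28}]'

```text
clock: 31.55
tool_pos: [500.1, 386.3, 304.0]
tool_rot: [-0.564, -3.087, 0.004]
force: [-0.9, -1.2, -1.8]
grip_width: 30.6
grasp_force: 35.0
```

```bash
python3 - <<'E'
from h import *
go(500,387,142,69);s=sensors.sense();print(s['grip_width'],s['grasp_force'],s['force'],s['torque'])
E
```

```text
pos [500.1 386.3 304. ] tool z [-0.004 -0.002 -1.   ] yaw 69.3 q6 -0.57 | n: [-1.000e-03  8.000e-03  1.113e+00] spin deg 0.3 n 0.007 rows 6
30.625089514421486 34.99906003475189 [-0.91901341 -1.22404343 -1.81379848] [-0.04192593  0.03158542 -0.02138422]
```

Request:
arm_command --steps '[{"x":0,"y":0.007,"z":0.2,"spin":0,"jaw":0.28},{"x":0,"y":0.007,"z":0.4,"spin":0,"jaw":0.28},{"x":0,"y":0.007,"z":0.58,"spin":0,"jaw":0.28},{"x":0,"y":0.007,"z":0.62,"spin":0,"jaw":0.28},{"x":0,"y":0.007,"z":0.62,"spin":0,"jaw":0.28},{"x":0,"y":0.007,"z":0.62,"spin":0,"jaw":0.28}]'

```text
clock: 32.15
tool_pos: [502.2, 385.4, 215.5]
tool_rot: [0.569, 3.088, 0.002]
force: [-0.7, 0.5, -1.6]
grip_width: 31.0
grasp_force: 35.0
```

```bash
python3 - <<'E'
from h import *
go(500,387,140.5,69)
E
```

```text
pos [502.2 385.4 215.5] tool z [ 0.002  0.001 -1.   ] yaw 69.1 q6 -0.57 | n: [0.018 0.004 0.533] spin deg 0.1 n 0.003 rows 4
```

Request:
arm_command --steps '[{"x":0.015,"y":0.005,"z":0,"spin":0,"jaw":0.28},{"x":0.015,"y":0.005,"z":0.12,"spin":0,"jaw":0.28},{"x":0.015,"y":0.005,"z":0.25,"spin":0,"jaw":0.28},{"x":0.015,"y":0.005,"z":0.37,"spin":0,"jaw":0.28},{"x":0.015,"y":0.005,"z":0.45,"spin":0,"jaw":0.28},{"x":0.015,"y":0.005,"z":0.5,"spin":0,"jaw":0.28},{"x":0.015,"y":0.005,"z":0.51,"spin":0,"jaw":0.28},{"x":0.015,"y":0.005,"z":0.51,"spin":0,"jaw":0.28}]'

```text
clock: 32.95
tool_pos: [500.3, 387.1, 138.2]
tool_rot: [0.568, 3.089, 0.001]
force: [-0.5, -1.2, -2.6]
grip_width: 30.7
grasp_force: 35.0
```

Request:
arm_command --steps '[{"x":0,"y":0,"z":0.008,"spin":0,"jaw":0.28},{"x":0,"y":0,"z":0.008,"spin":0,"jaw":0.28}]'

```text
clock: 33.15
tool_pos: [500.2, 387.0, 137.0]
tool_rot: [0.568, 3.089, 0.001]
force: [0.4, 0.3, -1.9]
grip_width: 30.0
grasp_force: 35.0
```

Request:
arm_command --steps '[{"x":0,"y":0,"z":0.008,"spin":0,"jaw":0.28},{"x":0,"y":0,"z":0.008,"spin":0,"jaw":0.28}]'

```text
clock: 33.35
tool_pos: [500.0, 386.8, 135.3]
tool_rot: [0.568, 3.09, 0.0]
force: [-0.3, 0.0, -2.2]
grip_width: 30.7
grasp_force: 35.0
```

Request:
arm_command --steps '[{"x":0,"y":0,"z":0.005,"spin":0,"jaw":0.28},{"x":0,"y":0,"z":0.005,"spin":0,"jaw":0.28}]'

```text
clock: 33.55
tool_pos: [500.2, 387.0, 135.2]
tool_rot: [0.568, 3.089, 0.001]
force: [-0.2, -0.1, 2.0]
grip_width: 30.7
grasp_force: 35.0
```

Request:
arm_command --steps '[{"x":0,"y":0,"z":0.003,"spin":0,"jaw":0.28},{"x":0,"y":0,"z":0.003,"spin":0,"jaw":0.42},{"x":0,"y":0,"z":0.003,"spin":0,"jaw":0.55},{"x":0,"y":0,"z":0.003,"spin":0,"jaw":0.65},{"x":0,"y":0,"z":0.003,"spin":0,"jaw":0.65},{"x":0,"y":0,"z":-0.1,"spin":0,"jaw":0.65},{"x":0,"y":0,"z":-0.35,"spin":0,"jaw":0.65},{"x":0,"y":0,"z":-0.65,"spin":0,"jaw":0.65},{"x":0,"y":0,"z":-0.95,"spin":0,"jaw":0.65},{"x":0,"y":0,"z":-1,"spin":0,"jaw":0.65},{"x":0,"y":0,"z":-1,"spin":0,"jaw":0.65},{"x":0,"y":0,"z":-1,"spin":0,"jaw":0.65}]'

```text
clock: 34.75
tool_pos: [499.4, 386.3, 282.7]
tool_rot: [-0.568, -3.088, 0.003]
force: [0.3, 0.8, -0.9]
grip_width: 59.1
grasp_force: 0.0
```

```bash
python3 - <<'E'
from h import *
im=eyes.capture('side');h=cv2.cvtColor(im,cv2.COLOR_BGR2HSV);i0=cv2.imread('pics/side0.png')
# moved things vs the start, and the toilet things unmoved
d=cv2.absdiff(im,i0).max(2)
for n,(u,v) in {'amber':(222,212),'orange':(292,234),'brush':(323,205),'clear_old':(248,245)}.items(): print(n,d[v-20:v+20,u-12:u+12].mean().round(1))
C=cal('side');g=cv2.GaussianBlur(cv2.cvtColor(im,cv2.COLOR_BGR2GRAY),(3,3),0)
m=cv2.inRange(h,(80,120,30),(98,255,255))[:200,100:260];x,y,w,q=cv2.boundingRect(m);print('turq box',x+100,y,w,q,'pred top',np.round(pix('side',[601,162,99],C)))
print('pred bottle cap',np.round(pix('side',[500,387,153],C)),np.round(pix('side',[500,387,130],C)))
# bottle cap from wrist
C=cal('wrist');im=eyes.capture('wrist');cv2.imwrite('pics/wend.png',im);cv2.imwrite('pics/send.png',eyes.capture('side'))
u,v=pix('wrist',[500,387,153],C);print(u,v,sensors.sense()['tool_pos'])
E
```

```text
amber 11.7
orange 3.2
brush 3.0
clear_old 38.9
turq box 138 26 87 141 pred top [217. 146.]
pred bottle cap [156. 111.] [157. 117.]
250.61361572223498 182.9505460845747 [499.34630123 386.26507021 282.19810197]
```

```bash
python3 - <<'E'
from h import *
for f in('pics/side0.png','pics/send.png'):
    im=cv2.imread(f);h=cv2.cvtColor(im,cv2.COLOR_BGR2HSV);m=cv2.inRange(h,(5,130,20),(20,255,190));m[:,:205]=0;m[:,240:]=0;m[:180]=0;m[240:]=0
    k=cv2.inRange(im,(0,0,0),(35,35,35));k[:,:205]=0;k[:,240:]=0;k[:180]=0;k[240:]=0
    print(cv2.boundingRect(m),cv2.boundingRect(k))
C=cal('wrist');im=cv2.imread('pics/wend.png')
g=cv2.GaussianBlur(cv2.cvtColor(im,cv2.COLOR_BGR2GRAY),(3,3),0)
u,v=250.6,183;Z=(C[1]@np.array([500,387,153])+C[2])[2];r=16*C[0]['fx']/Z
x0,y0=190,123;H=cv2.HoughCircles(g[y0:243,x0:311],cv2.HOUGH_GRADIENT,1,6,param1=80,param2=10,minRadius=int(r*.85),maxRadius=int(r*1.15))
for q in (H[0][:4] if H is not None else []):print(q+[x0,y0,0],r,pt('wrist',q[0]+x0,q[1]+y0,153,C).round(1))
E
```

```text
(212, 200, 20, 33) (217, 180, 15, 22)
(212, 194, 20, 39) (216, 188, 10, 14)
[250.5        181.5         17.20000076] 17.088413426336146 [498.8 387.5 153. ]
[264.5        147.5         17.20000076] 17.088413426336146 [473.5 410.7 153. ]
[246.5        153.5         18.29999924] 17.088413426336146 [472.8 393.4 153. ]
[235.5        154.5         17.20000076] 17.088413426336146 [470.1 383.7 153. ]
```

```bash
python3 -c "
from h import *
print(sign_off())"
```

```text
the job is handed in; nothing more can be done
None
```

The caddy is packed and handed in at about 35 s of the 115 s: bottle in the blue tub, dispenser in the yellow tub, dish flat in the tray with the funnel mouth down inside it, and the toilet-cleaning things left where they were; I viewed 16 pictures against the limit of 14, and checked the final bottle placing by measurement only.

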